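# Park the dip rod over the drip lip

### The arm

A 6-joint arm with a two-finger parallel gripper is mounted at the origin on the work surface. World frame = base frame: x ahead of the robot, y to its left, z up, the work surface at z = 0. Lengths are in m, angles in rad, forces in N, time in s.
With the tool pointing down it reaches from about 0.275 to 0.825 m from the base axis. Payload 4.9 kg.
Tool frame: the origin (TCP) lies between the finger pads; the fingertips stand 8 mm ahead of it and the grasp point (between the pads) lies 11 mm behind it; z points along the fingers, y is the line along which they close (so a half turn about z gives the same grasp; the last joint's range is limited). The gripper opens to 85 mm and grips with 20 to 120 N. Pads are 22 mm wide; open, the fingers measure 114 mm over their backs; the gripper's body (76 mm by 85 mm) begins 54 mm behind the grasp point. The pads swing forward as they close: fully open they stand 13 mm farther back than shut.
Start: joints at [-1.403, 0.326, -0.193, 1.052, 0, 1.437], TCP at [0.163, -0.525, 0.239] pointing down, gripper open.
Joint ranges: [-2.65, 2.65], [-0.97, 1.79], [-1.3, 1.35], [-1.93, 2.1], [-1.47, 1.37], [-3.14, 3.14]. Speed limits (rad/s): [2.57, 2.57, 3.14, 3.14, 3.14, 3.14].

### API

Orientations are given as [roll, pitch, yaw] about the fixed x, y, z axes, in that order (R = Rz(yaw) Ry(pitch) Rx(roll)).
In Python, from station import r, eyes gives the robot as it stands.
- The arm moves only by the tool step_arm, never from a script. Its argument "plan" is a list of rows, each a list of 3 entries, a list of its own where there are three numbers: the turn, a rotation vector about the tool's x, y, z scaled (see below), then the shift along the tool's x, y, z scaled (see below), then the finger opening in mm, from 0 to 85.4. In form: [[[ax, ay, az], [x, y, z], grip], ...]. A call has 1 to 10 rows; each row shifts and turns the commanded pose from where the row before left it, along the tool's axes as they then stand; what a row does not reach is not made up. The controller multiplies each number of a shift by 0.025 m and each number of a turn by 0.15 rad. A row lasts 1/8 s, in which the tool goes at most 62.5 mm and 10.7 degrees, less where a joint would pass 70% of its speed; a pose out of reach is approached as far as the arm can. A call with a number of a shift or a turn outside -1 to 1 is refused whole. A call with a gripper value outside its range is refused whole. The fingers move at their own pace and stop on an object; the grip force is fixed at half the most. Time passes only in rows, so rows that do not move let the fingers close. It gives the time, the measured TCP pose, the force, the opening and the grip force at its end, in the units of the state.
- r.read_state(): the state, without advancing time (a new reading comes with each control period).
- eyes.capture(name): name is "side" or "top" or "wrist"; returns (picture, depth): 420x560x3 uint8, red, green, blue; 420x560 float32, m along the optical axis (not along the pixel's ray), 0 where there is no reading.
- eyes.camera_model(name): a dict with "fx", "fy", "cx", "cy" (pixels), "T" (4x4, takes a point from camera to world coordinates). Camera axes: x right, y up, looking along -z (the intrinsics and any distortion apply to the point x, -y, -z); pixel columns grow to the right and rows downward; lengths in m; the calibration is good to about 2 mm. A picture is of the moment at which its call begins: read the wrist's pose just before it. camera_model takes no time and is no camera call; for the wrist camera it gives the pose at the moment of the call.
- r.hand_in(): hands the job in; it is judged then, once.
The state is a dict: "clock": time; "qpos": joint angles; "qvel": joint speeds; "joint_torque": joint torques, N m; "ee_pos": TCP position; "ee_rot": TCP orientation; "force": force on the tool from outside, world axes, zero at the start; "moment": the same for the moment, N m; "gripper_width": opening from 0.0 (shut) to 1.0 (fully open); "grip_force": force on a finger pad.
Only numpy, scipy, OpenCV 4.12 (cv2) and the standard library are available. Lean on these libraries where they do the work, as an engineer would, in place of code of your own. Each camera call takes 0.05 s, during which the arm holds its last target. There are 200 camera calls.

### The job

Swing the cover of the steel dip pot right aside so that its mouth is open and leave it open, then take the tallest of the three rods out of the rack and lower it gently, foot first, to the bottom of the pot. Let go of it so that it stays clearly leaning against the side of the rim where the drip lip is, its handle rising over the lip. Do not drop it in, and leave the other rods and the parts on the bench where they are.

Things in the scene. Friction and masses are not known exactly. Their poses are not given: they have to be found in the camera images.
- pot: Fixed open round steel pot, outer diameter 76, inner 68, 110 high, inner floor 6 above the bench. Origin: centre of its underside on the bench, z up. The drip lip, a shallow steel tongue 36 wide, sticks out from the rim along +x of this frame, to 72 from the axis, its top at rim height. The cover's pivot post stands at +y, 62 from the axis. A foot plate 104 across, 4 thick, surrounds it.
- pot_mouth (a point): Centre of the pot's mouth, on its axis at rim height, 110 above the bench; axes as pot.
- cover_pivot (a point): Point on the upright pivot axis of the cover, 132 above the bench, level with the middle of the cover's peg. The pivot's hub is 18 across and reaches 122 above the bench. The turning is stiff by about 0.03 N m (under 1 N at the peg) and the cover stays where it is left.
- cover (a joint): Angle of the aluminium cover, a disc 84 across lying 112 to 116 above the bench, on an arm that turns level about the pivot. 0: the disc is centred over the mouth. Grows as the cover turns clockwise seen from above (the disc moves away from the drip lip, first towards -x of pot). The mouth is wholly clear from 1.4; the stop is at 2.0.
- cover_peg (a point): Middle of the upright black peg on the cover by which it is pushed: diameter 12, 32 tall (from 116 to 148 above the bench), 90 from the pivot axis, over the pot's -y side of the mouth when the cover is at 0.
- rack: Fixed aluminium block, 70 (x) by 190 (y) by 55 high, with three upright round holes, 14.5 wide and 45 deep, at y = -60, 0 and 60 in its frame; hole floor 10 above the bench. Origin: centre of the underside. Which rod stands in which hole varies.
- rod_mid (a point): Centre of the tallest rod, the one to be moved, 110 from either end; z runs along the rod from foot to top. 220 long: steel foot 12 diameter, 40 long, flat underside; steel shaft 9 diameter; black plastic handle 14 diameter over the upper 80. About 100 g (varies), centre of mass about 80 from the foot. Stands loosely in its hole and may lean a few degrees.
- pin_a_mid (a point): Centre of the shortest rod of the rack, alike but, 85 long; leave alone.
- pin_b_mid (a point): Centre of the middle rod of the rack, alike but, 100 long; leave alone.
- valve_a_mid (a point): Centre of a white plastic valve body standing on the bench, diameter 42, 65 high; leave alone.
- valve_b_mid (a point): Centre of another such white valve body, diameter 42, 65 high; leave alone.
- sleeve_mid (a point): Centre of a steel sleeve, diameter 52, 30 high, on the bench; leave alone.
- driver_grip (a point): Handle of a screwdriver lying on the bench; leave alone.
- rod: The tallest rod itself (the same as rod_mid), origin at the centre of the underside of its foot, z along the rod towards the top.
Mind the look-alikes: they are no part of the job. What is shaped like the pot but yellow is not meant.

How it is judged:
On the way:
1. the cover is swung aside until the mouth is wholly clear (value of joint cover above 1.4 rad), for 0.2 s.
At the end, for the whole second after the job is handed in: Cover open at 1.4 rad or more; the tallest rod released and at rest, foot on the pot floor (under 16 mm above the bench), leaning 0.12 to 0.7 rad over the drip lip: its middle 15 mm or more from the pot axis towards the lip and within 14 mm of the lip centre line (value of joint cover above 1.4 rad and z of rod in the frame of pot below 0.016 m and horizontal distance between rod and pot below 0.034 m and x of rod_mid in the frame of pot above 0.015 m and y of rod_mid in the frame of pot between -0.014 and 0.014 m and angle between rod_mid's own z axis and vertical between 0.12 and 0.7 rad and linear speed of rod below 0.03 m/s and angular speed of rod below 0.3 rad/s); the robot touches nothing.
It fails at once if the rod is dropped into the pot: it moves faster than 0.6 m/s while its foot is inside (horizontal distance between rod and pot below 0.034 m and z of rod in the frame of pot below 0.105 m and linear speed of rod above 0.6 m/s).
It fails at once if another rod or a part on the bench is moved by more than 30 mm (distance of any of pin_a_mid, pin_b_mid, valve_a_mid, valve_b_mid, sleeve_mid, driver_grip from where it was at the start of the episode above 0.03 m).
It also fails if it takes over 59 s, if anything falls off the work surface, if the arm or the gripper's body presses on something with over 40 N, if the wrist force passes 120 N, or if a joint passes its speed limit or range.

## Working session

There is one attempt and no reset: what is moved stays moved. The work goes in short steps, Python scripts to look and compute and a tool call to move; the robot and the scene stay as the last step left them, time stands still between calls to the robot, and variables do not carry over. Pictures are saved under pics/ and viewed, at most 12 in all, crops included, and the job is handed in when it is done.

Besides the shell and the picture viewer there is one more tool, called after "Call:" as name([rows], argument=value, ...), one row to a line, values as JSON. step_arm: Moves the arm, as the interface text tells. Its arguments: {"type":"object","properties":{"plan":{"type":"array","items":{"type":"array"}}},"required":["plan"]}

```bash
ls; mkdir -p pics
cat > h.py <<'E'
import numpy as np, cv2
from station import r, eyes
def cap(n):
    m=eyes.camera_model(n); im,d=eyes.capture(n); return im,d,m
def pts(d,m):
    v,u=np.mgrid[0:d.shape[0],0:d.shape[1]]
    P=np.stack([(u-m['cx'])/m['fx']*d,-(v-m['cy'])/m['fy']*d,-d,np.ones_like(d)],-1)
    return (P@np.array(m['T']).T)[...,:3]
def ray(m,u,v,z):
    T=np.array(m['T']); q=T[:3,:3]@np.array([(u-m['cx'])/m['fx'],-(v-m['cy'])/m['fy'],-1]); o=T[:3,3]
    return o+q*(z-o[2])/q[2]
E
python3 - <<'E'
from h import *
a=[]
for n in ("side","top"):
    im,d,m=cap(n); np.savez(f"{n}0.npz",im=im,d=d,**{k:np.array(v) for k,v in m.items()})
    cv2.imwrite(f"pics/{n}0.png",im[...,::-1]); print(n,{k:np.round(v,3).tolist() if not isinstance(v,str) else v for k,v in m.items()},(d==0).mean())
print(r.read_state())
E
```

```text
pics
side {'fx': 394.064, 'fy': 394.064, 'cx': 279.731, 'cy': 210.923, 'T': [[-0.629, 0.428, -0.649, -0.088], [-0.778, -0.339, 0.529, 0.576], [0.007, 0.838, 0.546, 0.688], [0.0, 0.0, 0.0, 1.0]]} 0.004077380952380952
top {'fx': 471.693, 'fy': 471.693, 'cx': 273.986, 'cy': 207.729, 'T': [[0.009, 0.989, -0.144, 0.407], [-1.0, 0.009, 0.002, 0.022], [0.004, 0.144, 0.99, 1.453], [0.0, 0.0, 0.0, 1.0]]} 0.0039880952380952385
{'clock': 0.1, 'qpos': array([-1.40318813e+00,  3.26867281e-01, -1.93463185e-01,  1.05199918e+00,
        4.84416241e-06,  1.43664368e+00]), 'qvel': array([-0.00051186, -0.00146202,  0.00202419,  0.00023562, -0.00020318,
       -0.00121314]), 'joint_torque': array([ 1.43547786e-03, -4.44238508e+01,  2.63038158e+01,  7.81025039e-03,
       -1.24035209e-04,  8.17355410e-07]), 'ee_pos': array([ 0.16341467, -0.5246425 ,  0.23858934]), 'ee_rot': array([-3.14007376e+00, -2.09883085e-04,  3.01760682e-01]), 'force': array([0.47317317, 0.84218316, 0.39935154]), 'moment': array([0.01337685, 0.02315677, 0.0335087 ]), 'grip_force': 0.0, 'gripper_width': 0.9967884149878599}
```

View pics/side0.png

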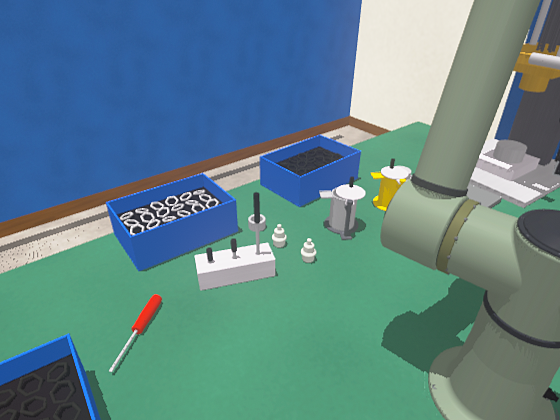

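View pics/top0.png

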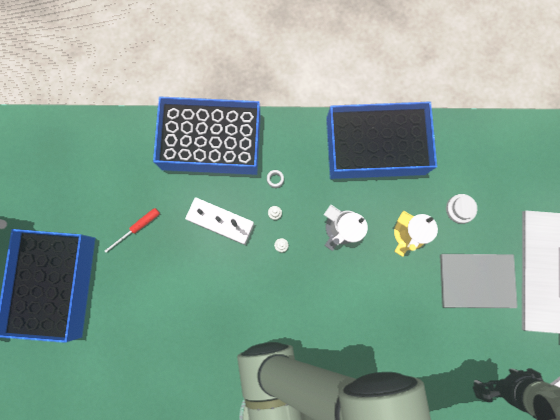

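Look-alikes: steel pot at top (350,227) and yellow one at (422,229); rods at top (200,211), (218,219) and (236,223), which in the side view are (209,255), (234,247) and (257,207). The steel pot and the rod at side (257,207) fit the description. I'll check them in one close crop.

Run:
```python
from h import *
t=np.load("top0.npz");s=np.load("side0.npz")
c1=cv2.resize(t['im'][185:265,180:320],None,fx=3.6,fy=3.6,interpolation=2)
c1b=cv2.resize(t['im'][190:260,310:390],None,fx=4,fy=4,interpolation=2)
c2=cv2.resize(s['im'][165:255,300:380],None,fx=4,fy=4,interpolation=2)[:300]
c=np.zeros((600,800,3),np.uint8)
c[:288,:504]=c1; c[290:570,:320]=c1b
c3=cv2.resize(s['im'][170:245,310:375],None,fx=4,fy=4,interpolation=2); c[290:590,330:590]=c3
c4=cv2.resize(s['im'][180:300,190:285],None,fx=2,fy=2,interpolation=2); c[290:530,600:790]=c4
cv2.imwrite("pics/crop0.png",c[...,::-1])
for n,q in(("top",t),("side",s)):
    m={k:q[k] for k in('fx','fy','cx','cy','T')}; P=pts(q['d'],m)
    for (u,v) in ([(350,227),(333,212),(336,243),(361,220),(200,211),(218,219),(236,223),(245,231),(275,213),(281,245),(275,179),(300,300)] if n=="top" else [(350,192),(351,182),(327,194),(348,215),(256,200),(257,225),(256,240),(235,240),(209,250)]):
        print(n,u,v,P[v,u].round(3),t['im'][v,u] if n=="top" else s['im'][v,u])
```

```text
top 350 227 [ 0.549 -0.198  0.114] [254 254 254]
top 333 212 [ 0.593 -0.151  0.104] [246 245 246]
top 336 243 [ 0.503 -0.156  0.124] [139 140 145]
top 361 220 [ 0.565 -0.222  0.155] [85 88 87]
top 200 211 [0.593 0.233 0.1  ] [85 88 88]
top 218 219 [0.569 0.18  0.11 ] [89 91 91]
top 236 223 [0.551 0.122 0.178] [101 102 102]
top 245 231 [0.541 0.105 0.05 ] [248 245 247]
top 275 213 [0.597 0.016 0.047] [215 216 205]
top 281 245 [ 0.499 -0.002  0.065] [252 252 250]
top 275 179 [0.71  0.017 0.003] [108 166 137]
top 300 300 [ 0.338 -0.062 -0.006] [101 161 131]
side 350 192 [ 0.542 -0.198  0.118] [245 243 245]
side 351 182 [ 0.563 -0.223  0.132] [59 60 62]
side 327 194 [ 0.585 -0.149  0.109] [232 229 232]
side 348 215 [ 0.502 -0.151  0.079] [82 86 89]
side 256 200 [0.544 0.131 0.215] [54 59 63]
side 257 225 [0.545 0.129 0.144] [149 148 151]
side 256 240 [0.55  0.13  0.096] [153 156 155]
side 235 240 [0.565 0.181 0.111] [66 57 67]
side 209 250 [0.589 0.241 0.095] [67 69 75]
```

View pics/crop0.png

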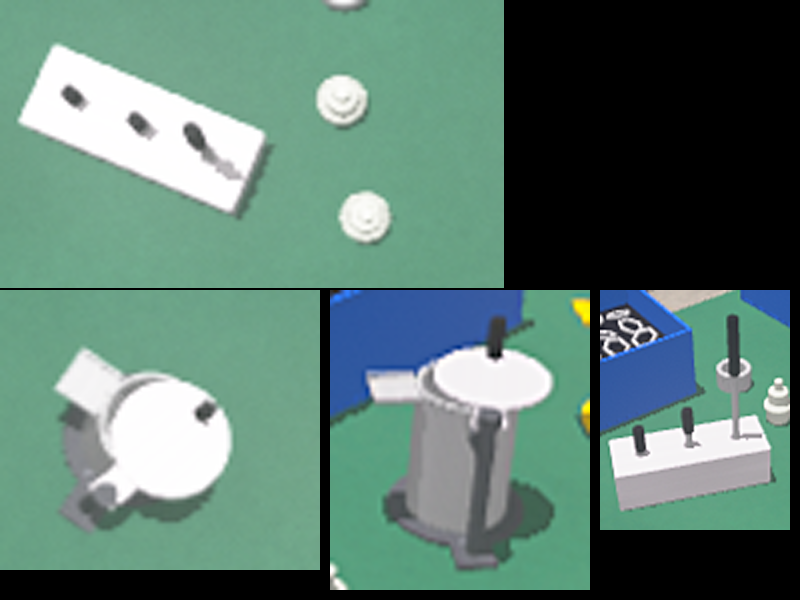

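The crop confirms the choice. The steel pot's lip points up-left (crop 85,385), with the pivot post at lower left (110,490) and the peg at (205,410). The tall rod is the right-most one in the rack and leans a little. Next I'll fit the poses.

```bash
cat >> h.py <<'E'
from scipy.optimize import least_squares
def circ(P,R=None):
    x0=list(np.median(P[:,:2],0))+([] if R else [0.04])
    f=lambda p:np.hypot(P[:,0]-p[0],P[:,1]-p[1])-(R or p[2])
    s=least_squares(f,x0,loss='soft_l1',f_scale=.001); return s.x,np.abs(s.fun).mean(),len(P)
E
python3 - <<'E'
from h import *
np.set_printoptions(precision=4,suppress=True)
C={}
for n in("top","side"):
    q=np.load(n+"0.npz"); m={k:q[k] for k in('fx','fy','cx','cy','T')}
    P=pts(q['d'],m); im=q['im'].astype(int); C[n]=(P,im,m)
    box=lambda x0,x1,y0,y1,z0,z1:(P[...,0]>x0)&(P[...,0]<x1)&(P[...,1]>y0)&(P[...,1]<y1)&(P[...,2]>z0)&(P[...,2]<z1)&(q['d']>0)
    print(n,"bench z",np.median(P[box(.3,.45,-.1,.1,-.03,.03)][:,2]))
    # disc + lip: z .105-.122
    k=box(.45,.66,-.28,-.1,.1,.125); mk=k.astype(np.uint8)
    A=P[k]; print(" rimlevel n",len(A))
    b=k&(im.min(-1)>225); np.save(n+"_lvl.npy",P[b])
    # disc: contour boundary pts away from lip/pivot
    D=P[b]; far=D[(D[:,0]-D[:,1])>np.median(D[:,0]-D[:,1])]
    print(" disc med z",np.median(D[:,2]))
    peg=k*0+box(.53,.6,-.26,-.19,.124,.16); Q=P[peg>0]; print(" peg",len(Q),Q.mean(0),Q.min(0),Q.max(0))
    w=box(.46,.62,-.26,-.12,.03,.095); print(" wall",len(P[w]),circ(P[w],.038))
    h=box(.47,.53,-.19,-.13,.117,.13); print(" hub",len(P[h]),P[h].mean(0) if h.any() else 0)
    # rack top
    k=box(.48,.66,.03,.29,.045,.063)&(im.min(-1)>200)
    (u,v)=np.where(k)[::-1]
    rc=cv2.minAreaRect(P[k][:,:2].astype(np.float32)); print(" rack",rc,np.median(P[k][:,2]))
    for nm,bx in(("tall",(.5,.6,.09,.16)),("p2",(.54,.6,.16,.21)),("p3",(.56,.62,.21,.26))):
        k=box(*bx,.068,.24)&(im.max(-1)<110)
        if k.sum()>3:
            Z=P[k]; print(" ",nm,k.sum(),"z",Z[:,2].min(),Z[:,2].max(),"mean",Z.mean(0))
        if nm=="tall":
            k=box(*bx,.066,.25); Z=P[k]
            A=np.c_[np.ones(len(Z)),Z[:,2]-.15]; print("   line",len(Z),[np.linalg.lstsq(A,Z[:,i],rcond=None)[0] for i in(0,1)])
E
```

```text
top bench z 0.0005480372397798083
 rimlevel n 930
 disc med z 0.11548123030279034
 peg 22 [ 0.5663 -0.2219  0.1417] [ 0.537  -0.2292  0.1245] [ 0.5735 -0.216   0.1548]
 wall 72 (array([ 0.5574, -0.1913]), np.float64(0.005157125846920092), 72)
 hub 51 [ 0.5135 -0.1632  0.1212]
 rack ((0.5700920224189758, 0.15989167988300323), (0.24794946610927582, 0.11141323298215866), 82.1152114868164) 0.055583636957649674
  tall 26 z 0.13137810030703378 0.23453500840136288 mean [0.5478 0.1258 0.2077]
   line 48 [array([0.548 , 0.0132]), array([0.1265, 0.0127])]
  p2 14 z 0.07454819009391778 0.11217876002830995 mean [0.5711 0.1815 0.1028]
  p3 14 z 0.06843449037344418 0.10023264466259785 mean [0.5941 0.2365 0.0894]
side bench z 0.001208546080748052
 rimlevel n 586
 disc med z 0.11684765044356182
 peg 38 [ 0.5641 -0.2228  0.1379] [ 0.5593 -0.233   0.124 ] [ 0.5722 -0.2184  0.1485]
 wall 488 (array([ 0.5314, -0.1276]), np.float64(0.011291724475541212), 488)
 hub 46 [ 0.5116 -0.1632  0.1202]
 rack ((0.565898060798645, 0.15968462824821472), (0.24833980202674866, 0.1119815856218338), 81.71561431884766) 0.0563433190362308
  tall 169 z 0.14858964672099506 0.2325223186486438 mean [0.5444 0.1306 0.1937]
   line 275 [array([ 0.5453, -0.0063]), array([0.1303, 0.0074])]
  p2 65 z 0.07652066294705884 0.11302373741712934 mean [0.5672 0.1855 0.0969]
  p3 56 z 0.06806794339040223 0.09835511072180991 mean [0.5902 0.241  0.0855]
```

Call:
step_arm([
  [[0, 0, -0.8], [1, 0, 0], 0],
  [[0, 0, -0.8], [1, 0, 0], 0],
  [[0, 0, -0.8], [1, 0, 0], 0],
  [[0, 0, -0.8], [1, 0, 0], 0],
  [[0, 0, 0], [1, 0, 0], 0],
  [[0, 0, 0], [1, 0, 0], 0],
  [[0, 0, 0], [1, 0, 0], 0],
  [[0, 0, 0], [1, 0, 0], 0],
  [[0, 0, 0], [1, 0, 0], 0],
  [[0, 0, 0], [1, 0, 0], 0],
])

```text
clock: 1.35
ee_pos: [0.3581, -0.3727, 0.2389]
ee_rot: [-3.141, -0.0, 0.782]
force: [-0.3, -0.4, -0.0]
gripper_width: 0.003
grip_force: 0.0
```

```bash
cat >> h.py <<'E'
from scipy.spatial.transform import Rotation as Ro
def togo(p):
    s=r.read_state(); R=Ro.from_euler('xyz',s['ee_rot'])
    d=R.inv().apply(np.array(p)-s['ee_pos'])/.025
    print(round(s['clock'],2),'pos',s['ee_pos'].round(4),'rot',s['ee_rot'].round(3),'F',s['force'].round(1),'w',round(s['gripper_width']*85.4,1),'units',d.round(2)); return d
E
python3 -c "
from h import *
togo([.593,-.201,.239])"
```

```text
1.35 pos [ 0.3581 -0.3727  0.2389] rot [-3.141 -0.     0.782] F [-0.3 -0.4 -0. ] w 0.3 units [11.51  1.75 -0.  ]
```

Call:
step_arm([
  [[0, 0, 0], [1, 0.17, 0], 0],
  [[0, 0, 0], [1, 0.17, 0], 0],
  [[0, 0, 0], [1, 0.17, 0], 0],
  [[0, 0, 0], [1, 0.17, 0], 0],
  [[0, 0, 0], [1, 0.17, 0], 0],
  [[0, 0, 0], [1, 0.17, 0], 0],
  [[0, 0, 0], [1, 0.17, 0], 0],
  [[0, 0, 0], [1, 0.17, 0], 0],
  [[0, 0, 0], [1, 0.17, 0], 0],
  [[0, 0, 0], [1, 0.17, 0], 0],
])

```text
clock: 2.6
ee_pos: [0.5655, -0.2269, 0.2387]
ee_rot: [-3.141, 0.0, 0.782]
force: [0.0, 0.1, 0.2]
gripper_width: -0.003
grip_force: 0.0
```

Run:
```python
from h import *
togo([.593,-.201,.239])
im,d,m=cap("wrist"); np.savez("w1.npz",im=im,d=d,**{k:np.array(v) for k,v in m.items()})
cv2.imwrite("pics/w1.png",im[...,::-1])
print(np.array(m['T']).round(3), m['fx'])
```

```text
2.6 pos [ 0.5655 -0.2269  0.2387] rot [-3.141  0.     0.782] F [0.  0.1 0.2] w -0.2 units [ 1.51  0.04 -0.01]
[[ 0.705  0.676  0.217  0.621]
 [-0.71   0.671  0.215 -0.172]
 [-0.001 -0.305  0.952  0.373]
 [ 0.     0.     0.     1.   ]] 358.9322837685302
```

View pics/w1.png

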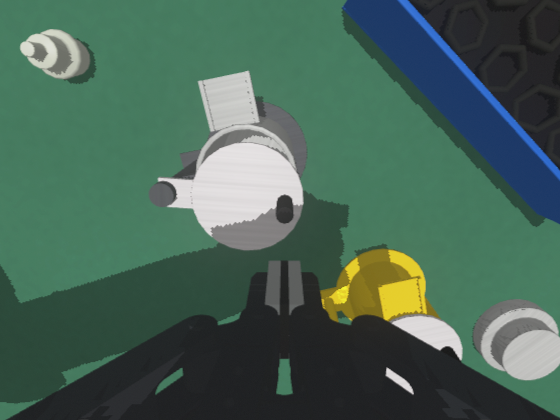

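The wrist view shows the lip at (228,100), the hub at (162,193), the disc centre at about (247,195) and the peg top at (285,203). I'll cast these at their known heights.

Run:
```python
from h import *
np.set_printoptions(precision=4,suppress=True)
q=np.load("w1.npz"); m={k:q[k] for k in('fx','fy','cx','cy','T')}; im=q['im']; P=pts(q['d'],m)
R=lambda u,v,z:ray(m,u,v,z)
for nm,u,v,z in(("lipOL",199,82,.11),("lipOR",247,71,.11),("lipIL",212,131,.11),("lipIR",258,122,.11),("hub",162,191,.122),("pegtop",285,201,.148),("disc",247,195,.116)): print(nm,R(u,v,z),P[v,u])
L=cv2.cvtColor(im,cv2.COLOR_RGB2HSV)
# disc edge: lower half boundary points by level set of depth
k=(np.abs(P[...,2]-.116)<.004)&(P[...,0]<.62); D=P[k]
k2=cv2.morphologyEx(k.astype(np.uint8),cv2.MORPH_OPEN,np.ones((25,25)))
c=max(cv2.findContours(k2,0,1)[0],key=cv2.contourArea)[:,0]
E=np.array([R(a,b,.116)[:2] for a,b in c if b>170]); print(circ(E))
```

```text
lipOL [ 0.5858 -0.1249  0.11  ] [ 0.5856 -0.1246  0.1086]
lipOR [ 0.6143 -0.1436  0.11  ] [ 0.6143 -0.1434  0.1088]
lipIL [ 0.5671 -0.1532  0.11  ] [ 0.5451 -0.1454  0.0034]
lipIR [ 0.595  -0.1723  0.11  ] [ 0.5918 -0.1723  0.0784]
hub [ 0.5122 -0.1565  0.122 ] [ 0.5118 -0.1565  0.1211]
pegtop [ 0.5748 -0.2194  0.148 ] [ 0.572  -0.2222  0.1344]
disc [ 0.5516 -0.2028  0.116 ] [ 0.5513 -0.2029  0.1151]
(array([ 0.5419, -0.2019,  0.0274]), np.float64(0.002473369860401485), 249)
```

Call:
step_arm([
  [[0, 0, 0], [0.8, -0.1, 0], 0],
  [[0, 0, 0], [0.8, 0, 0], 0],
  [[0, 0, 0], [0, 0, 0.8], 0],
  [[0, 0, 0], [0, 0, 0.8], 0],
  [[0, 0, 0], [0, 0, 0.8], 0],
  [[0, 0, 0], [0, 0, 0.8], 0],
  [[0, 0, 0], [0, 0, 0.8], 0],
  [[0, 0, 0], [0, 0, 0.1], 0],
  [[0, 0, 0], [0, 0, 0], 0],
])

```text
clock: 3.78
ee_pos: [0.5921, -0.1975, 0.1372]
ee_rot: [3.141, -0.0, 0.782]
force: [-0.1, -0.5, -0.2]
gripper_width: -0.004
grip_force: 0.0
```

```bash
python3 -c "
from h import *
togo([.593,-.195,.135])"
```

```text
3.77 pos [ 0.5921 -0.1975  0.1372] rot [ 3.141 -0.     0.782] F [-0.1 -0.5 -0.2] w -0.4 units [ 0.09 -0.04  0.09]
```

Call:
step_arm([
  [[0, 0, 0], [-0.46, 0.1, 0.08], 0],
  [[0, 0, 0], [-0.46, 0.1, 0], 0],
  [[0, 0, 0], [-0.47, -0.02, 0], 0],
  [[0, 0, 0], [-0.47, -0.02, 0], 0],
  [[0, 0, 0], [-0.45, -0.14, 0], 0],
  [[0, 0, 0], [-0.45, -0.14, 0], 0],
  [[0, 0, 0], [-0.4, -0.25, 0], 0],
  [[0, 0, 0], [-0.4, -0.25, 0], 0],
  [[0, 0, 0], [-0.32, -0.35, 0], 0],
  [[0, 0, 0], [-0.32, -0.35, 0], 0],
])

```text
clock: 5.03
ee_pos: [0.4932, -0.2483, 0.1349]
ee_rot: [3.141, 0.0, 0.782]
force: [1.3, -0.2, 1.3]
gripper_width: -0.002
grip_force: 0.2
```

Call:
step_arm([
  [[0, 0, 0], [-0.22, -0.42, 0], 0],
  [[0, 0, 0], [-0.22, -0.42, 0], 0],
  [[0, 0, 0], [-0.13, -0.42, 0], 0],
  [[0, 0, 0], [0, 0, 0], 0],
])

```text
clock: 5.52
ee_pos: [0.4607, -0.2352, 0.1348]
ee_rot: [-3.141, 0.0, 0.782]
force: [0.4, -1.2, -0.0]
gripper_width: -0.002
grip_force: 0.0
```

Run:
```python
from h import *
togo([.4638,-.2333,.135])
im,d,m=cap("top"); np.savez("top1.npz",im=im,d=d,**{k:np.array(v) for k,v in m.items()})
im2,d2,m2=cap("side"); np.savez("side1.npz",im=im2,d=d2,**{k:np.array(v) for k,v in m2.items()})
c=np.hstack([cv2.resize(im[170:290,290:420],None,fx=3,fy=3),cv2.resize(im2[150:270,290:420],None,fx=3,fy=3)])
cv2.imwrite("pics/c1.png",c[...,::-1])
```

```text
5.53 pos [ 0.4607 -0.2352  0.1348] rot [-3.141  0.     0.782] F [ 0.4 -1.2 -0. ] w -0.2 units [ 0.14  0.03 -0.01]
```

View pics/c1.png

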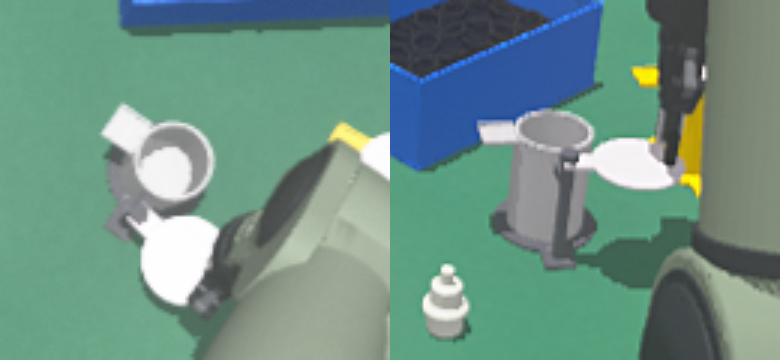

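The cover now lies clear of the mouth, with the disc at top (350,257) and the mouth at (348,225). I'll measure the angle and the pot frame.

Run:
```python
from h import *
np.set_printoptions(precision=4,suppress=True)
q=np.load("top1.npz"); m={k:q[k] for k in('fx','fy','cx','cy','T')}
R=lambda a,b,z:ray(m,290+a/3,170+b/3,z)
# rim outer edge points (crop px), disc edge pts, lip corners, hub
rim=[(214,165),(206,137),(187,123),(213,178),(202,197),(183,207)]
print("rim",circ(np.array([R(a,b,.11) for a,b in rim]),.038))
disc=[(142,258),(150,285),(170,303),(186,304),(150,236),(180,216),(205,220)]
print("disc",circ(np.array([R(a,b,.116) for a,b in disc]),.042))
print("lip",R(125,104,.11),R(101,134,.11),"hub",R(131,205,.122))
s=np.load("side1.npz"); ms={k:s[k] for k in('fx','fy','cx','cy','T')}
S=lambda a,b,z:ray(ms,290+(a-390)/3,150+b/3,z)
rim=[(513,133),(522,119),(540,110),(560,109),(580,116),(593,133),(585,146)]
print("rim",circ(np.array([S(a,b,.11) for a,b in rim]),.038))
disc=[(594,160),(610,176),(640,187),(670,182),(625,140),(645,139)]
print("disc",circ(np.array([S(a,b,.116) for a,b in disc]),.042))
print("lip",S(477,123,.11),S(479,142,.11),"hub",S(570,153,.122))
```

```text
rim (array([ 0.5564, -0.1952]), np.float64(0.001964346037044868), 6)
disc (array([ 0.4646, -0.203 ]), np.float64(0.0005371563086261058), 7)
lip [ 0.6139 -0.1468  0.11  ] [ 0.5846 -0.1235  0.11  ] hub [ 0.5158 -0.1501  0.122 ]
rim (array([ 0.5559, -0.192 ]), np.float64(0.0018605422414071054), 7)
disc (array([ 0.4596, -0.2025]), np.float64(0.0015233421789895712), 6)
lip [ 0.6107 -0.1412  0.11  ] [ 0.5836 -0.1179  0.11  ] hub [ 0.5039 -0.1554  0.122 ]
```

Call:
step_arm([
  [[0, 0, 0], [0.1, 0.1, -0.5], 0],
  [[0, 0, 0], [0, 0, -1], 0],
  [[0, 0, -0.3], [0, 0, -1], 60],
  [[0, 0, -0.3], [0, 0, -1], 60],
  [[0, 0, -0.3], [0, 0, -1], 60],
  [[0, 0, -0.28], [0, 0, -1], 60],
  [[0, 0, 0], [1, -0.49, -0.5], 60],
  [[0, 0, 0], [1, -0.49, 0], 60],
  [[0, 0, 0], [1, -0.49, 0], 60],
  [[0, 0, 0], [1, -0.49, 0], 60],
])

```text
clock: 6.88
ee_pos: [0.4833, -0.1251, 0.2858]
ee_rot: [3.14, -0.0, 0.959]
force: [-0.3, -0.1, -0.7]
gripper_width: 0.701
grip_force: 0.0
```

Call:
step_arm([
  [[0, 0, 0], [1, -0.49, 0], 60],
  [[0, 0, 0], [1, -0.49, 0], 60],
  [[0, 0, 0], [1, -0.49, 0], 60],
  [[0, 0, 0], [1, -0.49, 0], 60],
  [[0, 0, 0], [1, -0.49, 0], 60],
  [[0, 0, 0], [1, -0.49, 0], 60],
  [[0, 0, 0], [1, -0.49, 0], 60],
  [[0, 0, 0], [0, 0, 0], 60],
])

```text
clock: 7.88
ee_pos: [0.5135, 0.0681, 0.2856]
ee_rot: [3.141, -0.001, 0.962]
force: [-0.5, 0.2, -0.2]
gripper_width: 0.7
grip_force: 0.0
```

Run:
```python
from h import *
togo([.5485,.127,.28])
im,d,m=cap("wrist"); np.savez("w2.npz",im=im,d=d,**{k:np.array(v) for k,v in m.items()})
cv2.imwrite("pics/w2.png",im[...,::-1])
```

```text
7.88 pos [0.5135 0.0681 0.2856] rot [ 3.141e+00 -1.000e-03  9.620e-01] F [-0.5  0.2 -0.2] w 59.8 units [ 2.73 -0.2   0.22]
```

View pics/w2.png

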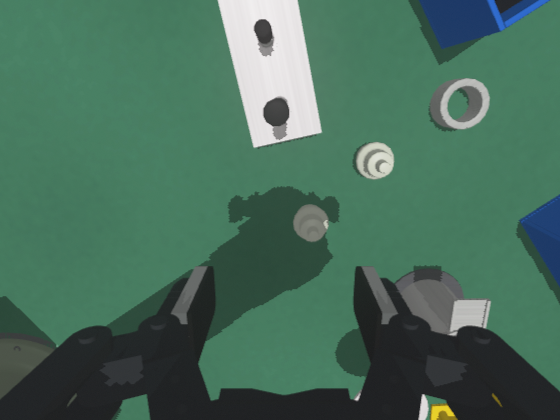

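The wrist view shows the tall rod's top at (276,111), 26 px across as expected for 14 mm at z = 0.23, and a shorter pin at (263,31).

Run:
```python
from h import *
np.set_printoptions(precision=4,suppress=True)
q=np.load("w2.npz"); m={k:q[k] for k in('fx','fy','cx','cy','T')}; P=pts(q['d'],m)
k=(P[...,2]>.2)&(P[...,1]>.08)&(q['d']>0)&(q['d']<.3); k[260:]=0
c=max(cv2.findContours(k.astype(np.uint8),0,1)[0],key=cv2.contourArea); print(cv2.minEnclosingCircle(c),P[k][:,2].max(),P[k].mean(0))
(u,v),_=cv2.minEnclosingCircle(c); print(ray(m,u,v,.23),ray(m,276,110,.23))
g=ray(m,279,136,.055);print("shaft at rack top guess",g)
p=ray(m,276,110,.23); togo([p[0],p[1],.28])
```

```text
((275.59375, 111.84375), 13.935287475585938) 0.23121676221529341 [0.5502 0.1272 0.2289]
[0.5503 0.1273 0.23  ] [0.551  0.1279 0.23  ]
shaft at rack top guess [0.5322 0.1022 0.055 ]
7.92 pos [0.5133 0.0672 0.2854] rot [ 3.141 -0.     0.961] F [-0.4  0.5  0.4] w 59.6 units [ 2.85 -0.16  0.22]
```

Call:
step_arm([
  [[0, 0, 0], [0.7, -0.04, 0], 60],
  [[0, 0, 0], [0.7, -0.04, 0], 60],
  [[0, 0, 0], [0.7, -0.04, 0], 60],
  [[0, 0, 0], [0.66, -0.04, 0], 60],
  [[0, 0, 0], [0, 0, 0], 60],
  [[0, 0, 0], [0, 0, 0.7], 60],
  [[0, 0, 0], [0, 0, 0.9], 60],
  [[0, 0, 0], [0, 0, 0.9], 60],
  [[0, 0, 0], [0, 0, 0.9], 60],
  [[0, 0, 0], [0, 0, 0.8], 60],
])

```text
clock: 9.18
ee_pos: [0.5489, 0.125, 0.179]
ee_rot: [-3.141, 0.001, 0.958]
force: [0.2, 0.2, -0.4]
gripper_width: 0.698
grip_force: 0.0
```

Run:
```python
from h import *
togo([.5495,.127,.179])
im,d,m=cap("wrist"); np.savez("w3.npz",im=im,d=d,**{k:np.array(v) for k,v in m.items()})
cv2.imwrite("pics/w3.png",im[...,::-1])
```

```text
9.18 pos [0.5489 0.125  0.179 ] rot [-3.141e+00  1.000e-03  9.580e-01] F [ 0.2  0.2 -0.4] w 59.6 units [ 0.08 -0.03 -0.  ]
```

View pics/w3.png

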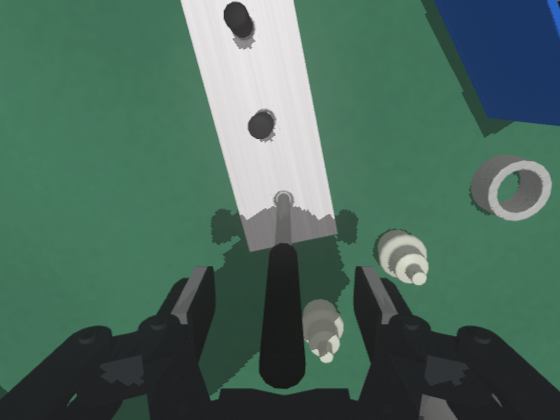

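The rod stands centred between the pads: handle at (284,310), hole at (284,198). Closing now.

Call:
step_arm([
  [[0, 0, 0], [0.08, 0, 0], 40],
  [[0, 0, 0], [0, 0, 0], 20],
  [[0, 0, 0], [0, 0, 0], 5],
  [[0, 0, 0], [0, 0, 0], 5],
  [[0, 0, 0], [0, 0, 0], 5],
  [[0, 0, 0], [0, 0, -0.3], 5],
  [[0, 0, 0], [0, 0, -0.6], 5],
  [[0, 0, 0], [0, 0, -0.6], 5],
  [[0, 0, 0], [0, 0, -0.6], 5],
])

```text
clock: 10.35
ee_pos: [0.5506, 0.127, 0.2337]
ee_rot: [3.141, -0.0, 0.959]
force: [0.3, -0.0, -0.9]
gripper_width: 0.147
grip_force: 58.4
```

Call:
step_arm([
  [[0, 0, 0], [0, 0, -0.8], 5],
  [[0, 0, 0], [0, 0, -0.8], 5],
  [[0, 0, 0], [0, 0, -0.8], 5],
  [[0, 0, 0], [0, 0, -0.8], 5],
  [[0, 0, 0], [0, 0, -0.8], 5],
  [[0, 0, 0], [0, 0, -0.5], 5],
  [[0, 0, 0], [0, 0, 0], 5],
])

```text
clock: 11.22
ee_pos: [0.5509, 0.1271, 0.3459]
ee_rot: [3.14, -0.001, 0.959]
force: [0.2, -0.1, -1.1]
gripper_width: 0.146
grip_force: 58.5
```

Run:
```python
from h import *
togo([.557,-.194,.34])
for n in("side","wrist"):
    im,d,m=cap(n); np.savez(n+"2.npz",im=im,d=d,**{k:np.array(v) for k,v in m.items()})
    if n=="side": a=cv2.resize(im[60:300,180:400],None,fx=1.9,fy=1.9)
    else: b=cv2.resize(im,(380,285))
c=np.zeros((456,798,3),np.uint8); c[:a.shape[0],:418]=a[:456]; c[:285,418:]=b
cv2.imwrite("pics/c2.png",c[...,::-1])
```

```text
11.22 pos [0.5509 0.1271 0.3459] rot [ 3.14e+00 -1.00e-03  9.59e-01] F [ 0.2 -0.1 -1.1] w 12.5 units [-10.37   7.58   0.24]
```

View pics/c2.png

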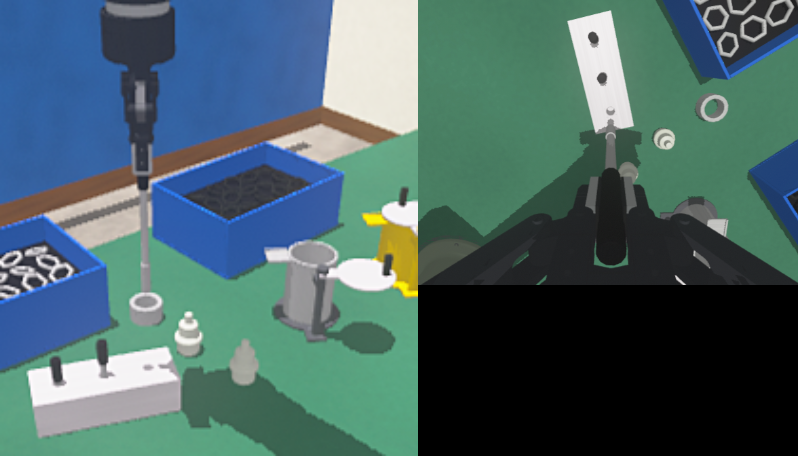

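Call:
step_arm([
  [[0, 0, 0], [-0.4, 0.28, 0], 5],
  [[0, 0, 0], [-0.8, 0.56, 0], 5],
  [[0, 0, 0], [-0.9, 0.63, 0], 5],
  [[0, 0, 0], [-0.9, 0.63, 0], 5],
  [[0, 0, 0], [-0.9, 0.63, 0], 5],
  [[0, 0, 0], [-0.9, 0.63, 0], 5],
  [[0, 0, 0], [-0.9, 0.63, 0], 5],
  [[0, 0, 0], [-0.9, 0.63, 0], 5],
  [[0, 0, 0], [-0.9, 0.63, 0], 5],
  [[0, 0, 0], [-0.9, 0.63, 0], 5],
])

```text
clock: 12.58
ee_pos: [0.5494, -0.1309, 0.3441]
ee_rot: [-3.14, 0.001, 0.958]
force: [0.2, 0.3, -1.4]
gripper_width: 0.146
grip_force: 58.5
```

Call:
step_arm([
  [[0, 0, 0], [-0.9, 0.63, 0], 5],
  [[0, 0, 0], [-0.9, 0.63, 0], 5],
  [[0, 0, 0], [-0.4, 0.28, 0], 5],
  [[0, 0, 0], [-0.2, 0.14, 0], 5],
  [[0, 0, 0], [0, 0, 0], 5],
])

```text
clock: 13.2
ee_pos: [0.5499, -0.2024, 0.3446]
ee_rot: [-3.141, -0.0, 0.959]
force: [0.6, 0.8, -0.4]
gripper_width: 0.151
grip_force: 58.4
```

Run:
```python
from h import *
togo([.5513,-.2022,.34])
for n in("side","wrist"):
    im,d,m=cap(n); np.savez(n+"3.npz",im=im,d=d,**{k:np.array(v) for k,v in m.items()})
    if n=="side": a=cv2.resize(im[60:250,260:420],None,fx=2.4,fy=2.4)
    else: b=cv2.resize(im[:,100:460],None,fx=1.1,fy=1.1)
c=np.zeros((470,790,3),np.uint8); c[:a.shape[0],:384]=a[:470]; c[:b.shape[0],390:390+b.shape[1]]=b[:470]
cv2.imwrite("pics/c3.png",c[...,::-1])
```

```text
13.2 pos [ 0.5499 -0.2024  0.3446] rot [-3.141 -0.     0.959] F [ 0.6  0.8 -0.4] w 12.9 units [0.04 0.04 0.18]
```

View pics/c3.png

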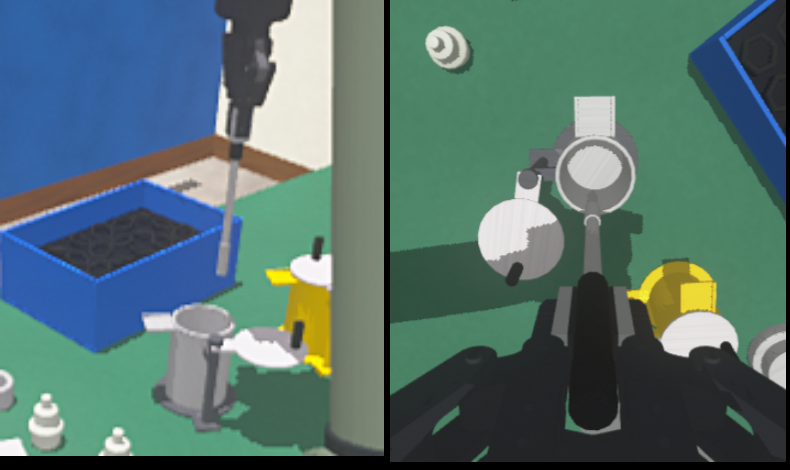

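The rod is upright above the mouth: rim centre at crop (595,174), lip at (595,96), and the lip in line with the tool's x axis. I'll check this by casting.

Run:
```python
from h import *
np.set_printoptions(precision=4,suppress=True)
q=np.load("wrist3.npz"); m={k:q[k] for k in('fx','fy','cx','cy','T')}
W=lambda a,b,z:ray(m,100+(a-390)/1.1,b/1.1,z)
rim=[(555,172),(636,175),(560,150),(630,150),(575,138),(615,138),(560,193),(632,193)]
c=circ(np.array([W(a,b,.11) for a,b in rim]),.038); print(c)
l=(W(574,96,.11)+W(616,96,.11))/2; v=l[:2]-c[0]; print("lip",l,np.hypot(*v),np.degrees(np.arctan2(v[1],v[0])), W(574,96,.11)-W(616,96,.11))
s=r.read_state(); print("foot?",W(593,222,.176), s['ee_pos'])
a=np.radians(55); d=s['ee_pos'][:2]-c[0]; print("tcp in pot",d@[np.cos(a),np.sin(a)],d@[-np.sin(a),np.cos(a)])
# rod tilt from side view depth
q=np.load("side3.npz"); m={k:q[k] for k in('fx','fy','cx','cy','T')};P=pts(q['d'],m);e=s['ee_pos']
k=(np.hypot(P[...,0]-e[0],P[...,1]-e[1])<.03)&(P[...,2]>.18)&(P[...,2]<.31);Z=P[k]
A=np.c_[np.ones(len(Z)),Z[:,2]-.176];print(len(Z),[np.linalg.lstsq(A,Z[:,i],rcond=None)[0] for i in(0,1)],Z[:,2].min())
```

```text
(array([ 0.5617, -0.1914]), np.float64(0.000541882972595816), 8)
lip [ 0.601  -0.1342  0.11  ] 0.06934533700453244 55.47995232638954 [-0.0304  0.0213  0.    ]
foot? [ 0.5441 -0.2123  0.176 ] [ 0.55   -0.2018  0.3448]
tcp in pot -0.015267766326403344 0.0035869423775855918
165 [array([0.5452, 0.0106]), array([-0.1987, -0.0124])] 0.1801656931417639
```

Run:
```python
from h import *
np.set_printoptions(precision=4,suppress=True)
q=np.load("wrist3.npz"); m={k:q[k] for k in('fx','fy','cx','cy','T')};P=pts(q['d'],m);e=r.read_state()['ee_pos']
k=(np.hypot(P[...,0]-e[0],P[...,1]-e[1])<.035)&(P[...,2]>.165)&(P[...,2]<.32)
v,u=np.where(k)
for a in range(v.min(),v.max(),10):
    j=v==a
    if j.sum(): print(a,u[j].min(),u[j].max(),P[a,u[j]].mean(0))
print(np.array(m['T'])[:3,3])
```

```text
183 281 285 [ 0.5526 -0.1977  0.1755]
193 277 290 [ 0.5524 -0.1988  0.205 ]
203 276 290 [ 0.5508 -0.2005  0.2249]
213 277 289 [ 0.5516 -0.1996  0.2519]
223 277 290 [ 0.5519 -0.1998  0.2715]
233 276 290 [ 0.5517 -0.1996  0.2882]
243 276 291 [ 0.552  -0.1997  0.3029]
253 272 295 [ 0.5526 -0.1988  0.318 ]
[ 0.5952 -0.1386  0.4787]
```

Call:
step_arm([
  [[0, 0, 0], [0.08, 0.1, 0.4], 5],
  [[0, 0, 0], [0, 0, 0.8], 5],
  [[0, 0, 0], [0, 0, 0.8], 5],
  [[0, 0, 0], [0, 0, 0.8], 5],
  [[0, 0, 0], [0, 0, 0.7], 5],
  [[0, 0, 0], [0, 0, 0.7], 5],
  [[0, 0, 0], [0, 0, 0.7], 5],
  [[0, 0, 0], [0, 0, 0.6], 5],
  [[0, 0, 0], [0, 0, 0.5], 5],
  [[0, 0, 0], [0, 0, 0.4], 5],
])

```text
clock: 14.55
ee_pos: [0.5532, -0.2022, 0.184]
ee_rot: [-3.141, -0.0, 0.959]
force: [-0.1, 0.4, -1.3]
gripper_width: 0.144
grip_force: 58.5
```

Run:
```python
from h import *
togo([.5513,-.2022,.181])
```

```text
14.55 pos [ 0.5532 -0.2022  0.184 ] rot [-3.141 -0.     0.959] F [-0.1  0.4 -1.3] w 12.3 units [-0.04 -0.06  0.12]
```

Call:
step_arm([
  [[0, -0.5, 0], [0.5, 0, 0], 5],
  [[0, -0.5, 0], [0.5, 0, 0], 5],
  [[0, -0.5, 0], [0.5, 0, 0], 5],
  [[0, -0.5, 0], [0.5, 0, 0], 5],
  [[0, 0, 0], [0, 0, 0], 5],
])

```text
clock: 15.18
ee_pos: [0.5825, -0.1601, 0.1782]
ee_rot: [-3.14, 0.3, 0.962]
force: [-0.1, -0.0, -1.0]
gripper_width: 0.146
grip_force: 58.5
```

```bash
cat >> h.py <<'E'
def foot(c=(.560,-.1925)):
    s=r.read_state(); R=Ro.from_euler('xyz',s['ee_rot']); f=s['ee_pos']+R.apply([0,0,.169]); a=np.radians(55.3)
    z=R.apply([0,0,-1]); th=np.arccos(z[2]); d=f[:2]-c; A=np.array([[np.cos(a),np.sin(a)],[-np.sin(a),np.cos(a)]])
    print(round(s['clock'],2),'foot pot',(A@d).round(4),'z',f[2].round(4),'lean',th.round(3),'mid',(A@(d+.11*z[:2])).round(4),'at rim',(A@(d+z[:2]/z[2]*(.11-f[2]))).round(4),'F',s['force'].round(1),'M',s['moment'].round(2))
E
python3 -c "
from h import *
foot()"
```

```text
15.18 foot pot [-0.0104  0.0003] z 0.0167 lean 0.3 mid [0.0221 0.0001] at rim [0.0184 0.0001] F [-0.1 -0.  -1. ] M [ 0.29 -0.22  0.04]
```

Call:
step_arm([
  [[0, 0, 0], [0.07, 0, 0.23], 5],
  [[0, -0.2, 0], [0.22, 0, 0], 5],
  [[0, -0.2, 0], [0.22, 0, 0], 5],
  [[0, 0, 0], [0, 0, 0], 5],
])

```text
clock: 15.68
ee_pos: [0.5879, -0.1526, 0.1693]
ee_rot: [-3.141, 0.36, 0.96]
force: [0.7, 0.6, -1.4]
gripper_width: 0.146
grip_force: 58.5
```

```bash
python3 -c "
from h import *
foot()"
```

```text
15.68 foot pot [-0.0109  0.0002] z 0.0111 lean 0.36 mid [ 0.0279 -0.0001] at rim [ 0.0264 -0.0001] F [ 0.7  0.6 -1.4] M [ 0.38 -0.24  0.01]
```

Call:
step_arm([
  [[0, 0, 0], [0.03, 0, 0.08], 5],
  [[0, -0.15, 0], [0.17, 0, 0], 5],
  [[0, 0, 0], [0.02, 0, 0.04], 5],
  [[0, 0, 0], [0, 0, 0], 5],
])

```text
clock: 16.18
ee_pos: [0.5903, -0.15, 0.1656]
ee_rot: [3.141, 0.383, 0.959]
force: [-0.4, 0.1, 3.5]
gripper_width: 0.144
grip_force: 59.2
```

```bash
python3 -c "
from h import *
foot()"
```

```text
16.18 foot pot [-0.0109 -0.0005] z 0.0089 lean 0.383 mid [ 0.0302 -0.0006] at rim [ 0.0298 -0.0006] F [-0.4  0.1  3.5] M [ 0.06  0.08 -0.05]
```

Call:
step_arm([
  [[0, 0, 0], [0, 0, 0], 14],
  [[0, 0, 0], [0, 0, 0], 18],
  [[0, 0, 0], [0, 0, 0], 26],
  [[0, 0, 0], [0, 0, 0], 40],
  [[0, 0, 0], [0, 0, 0], 50],
  [[0, 0, 0], [0, 0, 0], 50],
])

```text
clock: 16.92
ee_pos: [0.59, -0.1499, 0.165]
ee_rot: [-3.142, 0.382, 0.959]
force: [-0.7, 0.2, 0.3]
gripper_width: 0.585
grip_force: 0.0
```

Run:
```python
from h import *
foot()
for n in("side","wrist"):
    im,d,m=cap(n); np.savez(n+"4.npz",im=im,d=d,**{k:np.array(v) for k,v in m.items()})
    if n=="side": a=cv2.resize(im[60:250,260:420],None,fx=2.4,fy=2.4)
    else: b=cv2.resize(im[:,100:460],None,fx=1.1,fy=1.1)
c=np.zeros((470,790,3),np.uint8); c[:a.shape[0],:384]=a[:470]; c[:b.shape[0],390:390+b.shape[1]]=b[:470]
cv2.imwrite("pics/c4.png",c[...,::-1])
```

```text
16.93 foot pot [-0.011 -0.   ] z 0.0082 lean 0.382 mid [ 0.03   -0.0003] at rim [ 0.0299 -0.0003] F [-0.7  0.2  0.3] M [ 0.33 -0.25 -0.  ]
```

View pics/c4.png

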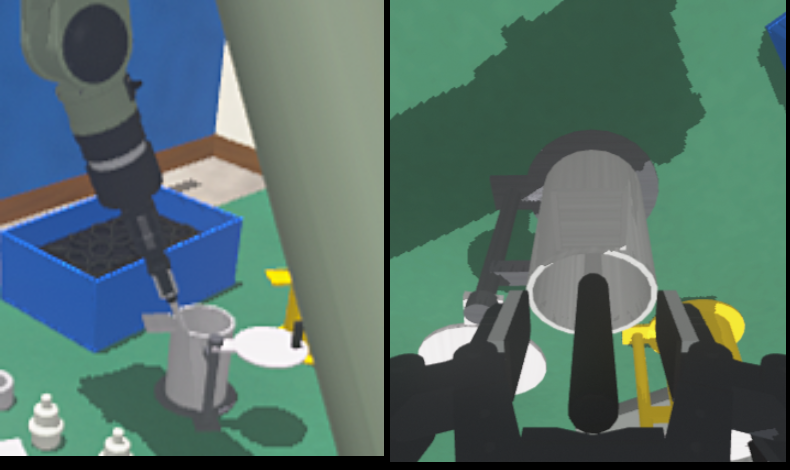

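The fingers are clear on both sides of the handle (593,350), and the rod leans on the rim. I'll back off along the rod axis.

Call:
step_arm([
  [[0, 0, 0], [0, 0, -0.3], 50],
  [[0, 0, 0], [0, 0, -0.6], 50],
  [[0, 0, 0], [0, 0, -0.8], 50],
  [[0, 0, 0], [0, 0, -0.8], 50],
  [[0, 0, 0], [0, 0, -0.8], 50],
  [[0, 0, 0], [0, 0, -0.8], 50],
  [[0, 0, 0], [0, 0, -0.8], 50],
  [[0, 0, 0], [0, 0, -0.8], 50],
  [[0, 0, 0], [0, 0, 0], 50],
  [[0, 0, 0], [0, 0, 0], 50],
])

```text
clock: 18.27
ee_pos: [0.6204, -0.1063, 0.297]
ee_rot: [-3.142, 0.383, 0.959]
force: [-0.2, -0.4, -0.2]
gripper_width: 0.585
grip_force: 0.0
```

Run:
```python
from h import *
np.set_printoptions(precision=4,suppress=True)
togo([.557,-.194,.3])
for n in("side","wrist"):
    im,d,m=cap(n); P=pts(d,m)
    if n=="side": a=cv2.resize(im[60:250,260:420],None,fx=2.4,fy=2.4)
    else: b=cv2.resize(im[:,100:460],None,fx=1.1,fy=1.1)
    for lo,hi in((.115,.135),(.14,.16),(.17,.19),(.195,.21)):
        k=(np.hypot(P[...,0]-.595,P[...,1]+.145)<.06)&(P[...,2]>lo)&(P[...,2]<hi)
        if k.sum()>4:
            c=P[k].mean(0); q=c[:2]-[.560,-.1925]; t=np.radians(55.3); print(n,k.sum(),c,"pot",q@[np.cos(t),np.sin(t)],q@[-np.sin(t),np.cos(t)])
    k=(np.hypot(P[...,0]-.595,P[...,1]+.145)<.1)&(P[...,2]<.25);print("top z",P[k][:,2].max())
c=np.zeros((470,790,3),np.uint8); c[:a.shape[0],:384]=a[:470]; c[:b.shape[0],390:390+b.shape[1]]=b[:470]
cv2.imwrite("pics/c5.png",c[...,::-1])
```

```text
18.27 pos [ 0.6204 -0.1063  0.297 ] rot [-3.142  0.383  0.959] F [-0.2 -0.4 -0.2] w 50.0 units [-4.06 -0.06  1.5 ]
side 19 [ 0.5762 -0.1619  0.1247] pot 0.03433975892392901 0.0040808721288953945
side 31 [ 0.5803 -0.1523  0.1504] pot 0.04462198580808825 0.006146091531972301
side 31 [ 0.5874 -0.1429  0.1796] pot 0.05641814511505423 0.0056840682599836505
side 28 [ 0.5931 -0.1349  0.2025] pot 0.06617480176369588 0.005533464401530128
top z 0.21500964834088304
wrist 24 [ 0.5818 -0.1618  0.1211] pot 0.037653744160147745 -0.00042023945475929027
wrist 95 [ 0.5899 -0.1508  0.1501] pot 0.051344257361273155 -0.0008432528961960509
wrist 135 [ 0.597  -0.1407  0.1803] pot 0.0636723843556853 -0.0008930290874027662
wrist 210 [ 0.6026 -0.1331  0.2053] pot 0.07303103433390278 -0.0011923535567751353
top z 0.21383573306441428
```

View pics/c5.png

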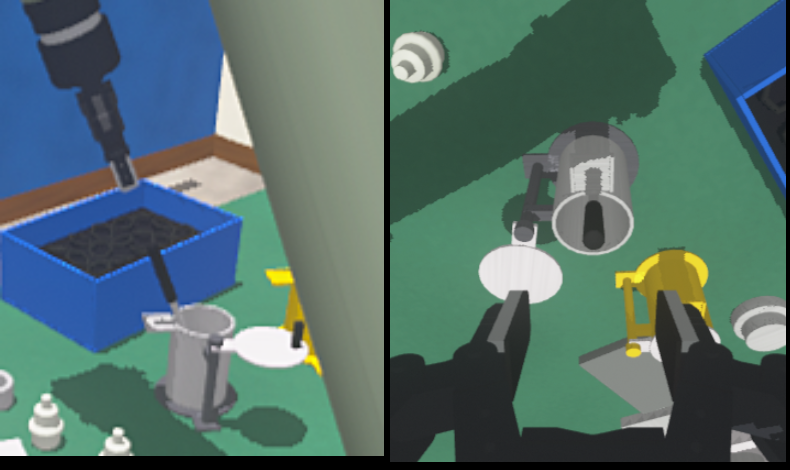

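The rod leans about 0.39 rad over the lip, with its top at z ≈ 0.214, which matches the foot resting on the floor. The cover is still open and the gripper touches nothing.

```bash
python3 -c "
from h import *
print(r.hand_in())"
```

```text
the job is handed in; nothing more can be done
None
```

The job is handed in at about 18 s, verdict not shown: I measured the cover open at about 1.74 rad, and the tallest rod released on the pot floor, leaning about 0.39 rad over the drip lip and within a few mm of its centre line, with the other parts untouched.

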